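# Line up and lock the castle nut of a tube rotator

## Task

The tube rotator's disc is held on its leaning spindle by a slotted castle nut. Tighten the nut (clockwise, looking onto the disc) just as far as the next slot that lines up with the cross hole in the spindle, not a slot further and not back to the previous slot; then slide the lock bolt fully home so that its pin passes through that slot into the hole. Leave the other things on the bench where they are.

Things in the scene. Friction and masses are not known exactly. Their poses are not given: they have to be found in the camera images.
- tube_rotator: Bench tube rotator, white base 190 x 150 mm, fixed to the bench. Origin: on the bench, 115 mm straight below the point where the spindle's axis meets the upper face of the disc; z up, -x is the front. The spindle and the disc (aluminium, 196 mm across) lean and do not turn: the spindle points up and to the front, 28 degrees from vertical; 'up the slope' of the disc is towards +x.
- spindle_end (a point): Centre of the spindle's end (20 mm thick), 37 mm above the disc along the spindle. The cross hole runs straight up and down the slope, 27 mm above the disc; a dark line on the end shows its direction. Tube clips 15 mm tall stand at the disc's rim, 73 to 91 mm from the spindle, none within 60 degrees of straight up the slope. A tall oven closes the bench off left of y = 0.40.
- nut_middle (a point): Steel castle nut. The point lies on the spindle's axis, 18 mm above the disc; z points out along the spindle; six flats face along x and every 60 degrees from it. Hexagon 40 mm across flats, 2 to 21 mm above the disc; crown of six teeth, 38 mm across, up to 34 mm. Slots 9 mm wide, one over each flat. Nothing stands within 50 mm of the axis but the bolt's pin, straight up the slope.
- castle_nut (a joint): Angle of the nut in rad, growing as it is tightened (clockwise looking onto the disc). Slots line up with the cross hole and the lock bolt at 0 (the previous slot) and at 1.047 (the next slot); it starts between them, 0.2 to 0.85. It turns stiffly, about 0.2 N m, and stays where it is left.
- bolt_grip (a point): Upright black grip of the lock bolt: a ribbed block 12 mm along the slope, 14 mm across it, 31 to 59 mm above the disc. The point is at its middle, 46 mm above the disc; z points out along the spindle, x up the slope. Withdrawn, it is 68 mm up the slope from the spindle's axis. Its carriage below is also 14 mm wide; the fixed guide under that is 30 mm wide, up to 17 mm above the disc.
- pin_tip (a point): Tip of the lock bolt's pin, 5 mm thick, 27 mm above the disc, which points down the slope from the carriage to the nut; withdrawn, it is 25 mm from the spindle's axis. Axes as bolt_grip.
- lock_bolt (a joint): Travel of the lock bolt in m, towards the nut (straight down the slope): 0 withdrawn, 0.024 fully home at its stop. It starts at 0 to 0.003, slides with about 3 N of friction and stays where it is left. The pin reaches the nut's teeth at about 0.006 and passes only if a slot is lined up.
- screwdriver: Bystander, to be left alone: small screwdriver, 172 mm long, lying in front of the rotator. Origin under its centre.
- tape_roll: Bystander, to be left alone: roll of label tape lying flat, 73 mm across, 19 mm high, in front of the rotator. Origin under its centre.
- rubber_stopper: Bystander, to be left alone: rubber stopper, 29 mm across, 26 mm high, beside the rotator, near the edge of the disc. Origin under its centre.
- mortar: Bystander, to be left alone: white mortar, 92 mm across, 54 mm high, right of the rotator near the front of the bench. Origin under its centre.
- slide_box: Bystander, to be left alone: small carton, 58 x 82 x 32 mm, far right near the front. Origin under its centre.

How it is judged:
On the way, in this order (a step that is already met when the one before it is completed fails the run):
1. the nut stands with its next slot lined up with the cross hole (within 0.09 rad, about 5 degrees) while the lock bolt is still withdrawn (value of joint castle_nut between 0.957 and 1.137 rad and value of joint lock_bolt below 0.007 m), for 0.2 s.
2. the lock bolt is fully home (within 2.5 mm of its stop) (value of joint lock_bolt above 0.0215 m), for 0.2 s.
At the end, for the whole second after the job is handed in: The nut's next slot is lined up with the cross hole (nut at 1.047 within 0.09 rad) and the lock bolt is home (0.0215 m or more of its 0.024 m travel), its pin in the slot (value of joint castle_nut between 0.957 and 1.137 rad and value of joint lock_bolt above 0.0215 m); the robot touches nothing.
It fails at once if the nut is backed off to the previous slot (below 0.09 rad) (value of joint castle_nut below 0.09 rad).
It fails at once if the nut is run well past the next slot (above 1.45 rad) (value of joint castle_nut above 1.45 rad).
It fails at once if another thing on the bench is moved by more than 30 mm (distance of any of screwdriver, tape_roll, rubber_stopper, mortar, slide_box from where it was at the start of the episode above 0.03 m).
It also fails if it takes over 43 s, if anything falls off the work surface, if the arm or the gripper's body presses on something with over 40 N, if the wrist force passes 120 N, or if a joint passes its speed limit or range.

## Robot

A 6-joint arm with a two-finger parallel gripper is mounted at the origin on a cart in front of the work surface, level with it; the furniture and walls round the work are solid. World frame = base frame: x ahead of the robot, y to its left, z up, the work surface at z = 0. Lengths are in m, angles in rad, forces in N, time in s.
With the tool pointing down it reaches from about 0.375 to 0.9 m from the base axis. Payload 3.1 kg.
Tool frame: the origin (TCP) lies at the very end of the fingers, on their centre line; the grasp point (between the pads) lies 19 mm behind it (hold_point_z is the distance from the TCP to the grasp point, in m); x points along the fingers, y is the direction in which the jaws open and shut, and the axes are right-handed (so a half turn about x gives the same grasp; the last joint's range is limited). The gripper opens to 87 mm and grips with 3 to 60 N. Pads are 19 mm wide; open, the fingers measure 117 mm over their backs; the gripper's body (75 mm by 190 mm) begins 51 mm behind the grasp point.
Start: joints at [1.143, 0.527, 1.433, -0, 1.181, -0.178], TCP at [0.154, 0.606, 0.223] pointing down, gripper open.
Joint ranges: [-3.08, 3.08], [-0.75, 2.2], [0.22, 2.44], [-1.43, 4.57], [0, 2.65], [-2.85, 2.85]. Speed limits (rad/s): [2.79, 2.79, 3.14, 3.14, 3.14, 3.14].

## Interface

Orientations are given as a unit quaternion [x, y, z, w].
In Python, from rig import * gives the robot as it stands.
- The arm moves only by the tool send_rows, never from a script. Its argument "steps" is a list that holds one entry, the list of rows, each a list of 6 numbers: the shift along the tool's x, y, z in cm, then the turn, a rotation vector about the tool's x, y, z in units of 6 degrees (1.0 is 6 degrees). In form: [[[x, y, z, wx, wy, wz], ...]]. A call has 1 to 8 rows; each row shifts and turns the pose as measured when the row begins, along the tool's axes as they then stand; what a row does not reach is not made up. A row lasts 1/12 s, in which the tool goes at most 41.7 mm and 7.16 degrees, less where a joint would pass 70% of its speed; a pose out of reach is approached as far as the arm can. A call is refused whole if a number of a shift passes 4.17 or a number of a turn 1, either way. A call with a gripper value outside its range is refused whole. "gripper" is the closure, from 0 (fully open) to 1 (shut), set as the call begins (left out, the last holds). The fingers move at their own pace and stop on an object; "force" is the grip in N (left out, the last holds). Time passes only in rows, so rows that do not move let the fingers close. It gives the time, the measured TCP pose, the force and the opening at its end, in the units of the state.
- get_obs(): the state, without advancing time (a new reading comes with each control period).
- camera(name): name is "scene" or "top" or "wrist"; returns (picture, depth): 420x560x3 uint8, red, green, blue; 420x560 float32, m along the optical axis (not along the pixel's ray), 0 where there is no reading.
- camera_params(name): a dict with "intrinsics" (3x3 intrinsics, pixels), "position" and "attitude" of the camera in the world; the wrist camera has in their place "T_tool_cam" (4x4, takes a point from camera to tool coordinates, whose origin is the TCP and whose axes are the tool frame's). Camera axes: x right, y down, z forward; pixel columns grow to the right and rows downward; lengths in m; the calibration is good to about 2 mm. A picture is of the moment at which its call begins: read the wrist's pose just before it. camera_params takes no time and is no camera call.
- hand_in(): hands the job in, once; it reports no verdict.
The state is a dict: "time": time; "q": joint angles; "joint_velocities": joint speeds; "joint_torque": joint torques, N m; "position": TCP position; "tool_rot": TCP orientation; "ft_force": force on the tool from outside, world axes, zero at the start; "moment": the same for the moment, N m; "grip_width": finger opening in m.
Only numpy, scipy, OpenCV 4.12 (cv2) and the standard library are available. Lean on these libraries where they do the work, as an engineer would, in place of code of your own. Each camera call takes 0.05 s, during which the arm holds its last target.

## Working session

There is one attempt and no reset: what is moved stays moved. The work goes in short steps, Python scripts to look and compute and a tool call to move; the robot and the scene stay as the last step left them, time stands still between calls to the robot, and variables do not carry over. Pictures are saved under pics/ and viewed, and the job is handed in when it is done.

Besides the shell and the picture viewer there is one more tool, called after "Request:" as name([rows], argument=value, ...), one row to a line, values as JSON. send_rows: Moves the arm, as the interface text tells. Its arguments: {"type":"object","properties":{"steps":{"type":"array"},"gripper":{"type":"number"},"force":{"type":"number"}},"required":["steps"]}

```bash
ls; mkdir -p pics; python3 - <<'E'
from rig import *
import cv2,numpy as np
print(get_obs())
for n in ("scene","top","wrist"):
    p,d=camera(n); cv2.imwrite(f"pics/{n}0.png",p[:,:,::-1]); np.save(f"pics/{n}0.npy",d); print(n,camera_params(n))
E
```

```text
pics
{'time': 0.0, 'q': array([ 1.14250879e+00,  5.28462328e-01,  1.43388957e+00,  3.90876587e-06,
        1.18140751e+00, -1.78512208e-01]), 'joint_velocities': array([ 1.62771580e-03, -1.55450982e-05, -1.73718901e-03, -5.13947294e-04,
       -2.33387977e-03,  7.15380043e-04]), 'joint_torque': array([-3.18910897e-04, -4.40037417e+01, -1.76589525e+01,  6.33050082e-02,
        5.82530466e-02, -1.65989582e-04]), 'position': array([0.15416119, 0.60493607, 0.22157805]), 'tool_rot': array([ 0.08734931,  0.70182921, -0.0888107 ,  0.70136903]), 'ft_force': array([ 0.57453732, -0.51530139, -0.6168676 ]), 'moment': array([ 0.01196159,  0.02196803, -0.0253651 ]), 'grip_width': 0.0867793288370386}
scene {'intrinsics': array([[386.29256098,   0.        , 284.44322358],
       [  0.        , 386.29256098, 208.79305823],
       [  0.        ,   0.        ,   1.        ]]), 'position': array([1.13109985, 0.12980168, 0.91151285]), 'attitude': array([ 0.5610155 ,  0.75742638, -0.26433904, -0.2041856 ])}
top {'intrinsics': array([[408.63706776,   0.        , 273.52852558],
       [  0.        , 408.63706776, 208.24099083],
       [  0.        ,   0.        ,   1.        ]]), 'position': array([ 0.48935678, -0.06812785,  1.10565069]), 'attitude': array([-0.70502283,  0.7082614 , -0.01659891,  0.03214144])}
wrist {'intrinsics': array([[337.43173485,   0.        , 273.98441322],
       [  0.        , 337.43173485, 208.40664875],
       [  0.        ,   0.        ,   1.        ]]), 'T_tool_cam': array([[-9.52905600e-05, -2.89999162e-01,  9.57026895e-01,
        -1.62190593e-01],
       [ 9.99999784e-01,  5.95384225e-04,  2.79983214e-04,
         7.65965440e-04],
       [-6.50993614e-04,  9.57026714e-01,  2.89999042e-01,
        -8.10742241e-02],
       [ 0.00000000e+00,  0.00000000e+00,  0.00000000e+00,
         1.00000000e+00]])}
```

View pics/scene0.png

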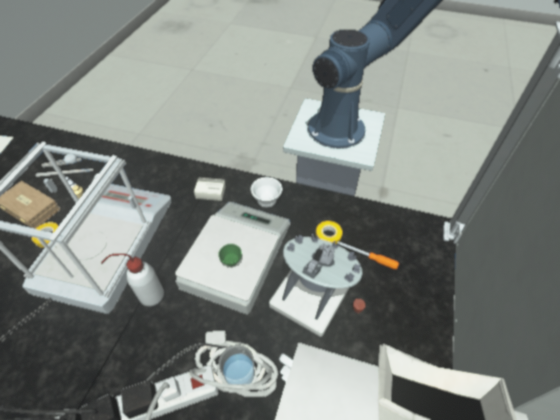

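View pics/top0.png

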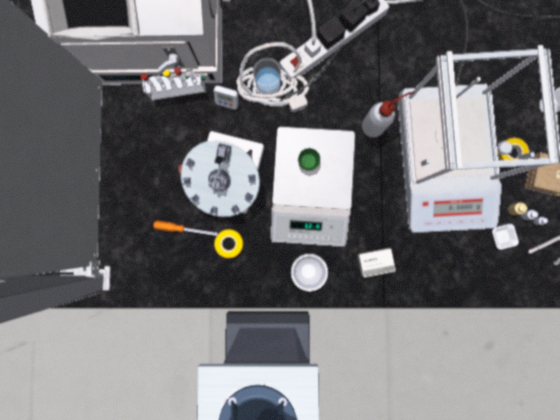

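```bash
python3 - <<'E'
import cv2
p=cv2.imread('pics/top0.png')
cv2.imwrite('pics/x.png',p[:10,:10])
E
cat > h.py <<'E'
from rig import *
import cv2,numpy as np
from scipy.spatial.transform import Rotation as R
def campose(n,obs=None):
    c=camera_params(n);K=c['intrinsics']
    if n=='wrist':
        T=np.eye(4);T[:3,:3]=R.from_quat(obs['tool_rot']).as_matrix();T[:3,3]=obs['position']
        T=T@c['T_tool_cam']
    else:
        T=np.eye(4);T[:3,:3]=R.from_quat(c['attitude']).as_matrix();T[:3,3]=c['position']
    return K,T
def cloud(d,K,T):
    v,u=np.mgrid[:d.shape[0],:d.shape[1]]
    P=np.stack([(u-K[0,2])/K[0,0]*d,(v-K[1,2])/K[1,1]*d,d],-1)
    return P@T[:3,:3].T+T[:3,3]
def proj(X,K,T):
    X=np.atleast_2d(X);p=(X-T[:3,3])@T[:3,:3];q=p@K.T
    return q[:,:2]/q[:,2:]
E
python3 - <<'E'
from h import *
for n,(u0,u1,v0,v1) in dict(top=(165,275,120,230),scene=(265,385,205,335)).items():
    K,T=campose(n);d=np.load(f'pics/{n}0.npy');P=cloud(d,K,T)
    p=cv2.imread(f'pics/{n}0.png')[v0:v1,u0:u1]
    cv2.imwrite(f'pics/{n}0c.png',cv2.resize(p,None,fx=5,fy=5,interpolation=cv2.INTER_CUBIC)[:600])
    for (v,u) in ([(195,195),(200,240),(180,220),(150,225),(160,195),(205,215)] if n=='top' else []): print(n,u,v,P[v,u])
    # plane points
    Q=P[v0:v1,u0:u1].reshape(-1,3); nrm=np.array([-np.sin(np.radians(28)),0,np.cos(np.radians(28))])
    s=Q[(Q[:,2]>0.04)&(Q[:,2]<.25)]
    best=None
    from numpy.random import default_rng
    g=default_rng(0)
    for _ in range(2000):
        a=s[g.choice(len(s),3,False)];m=np.cross(a[1]-a[0],a[2]-a[0]);l=np.linalg.norm(m)
        if l<1e-4: continue
        m/=l;m*=np.sign(m[2]);c=(np.abs((s-a[0])@m)<.003).sum()
        if abs(m[2]-np.cos(np.radians(28)))<.05 and (best is None or c>best[0]): best=(c,m,a[0])
    i=s[np.abs((s-best[2])@best[1])<.003]; c0=i.mean(0); m=np.linalg.svd(i-c0)[2][2];m*=np.sign(m[2])
    print(n,len(i),'normal',m,'yaw',np.degrees(np.arctan2(-m[1],-m[0])),'tilt',np.degrees(np.arccos(m[2])),c0)
    # in-plane circle
    ex=np.cross(np.cross(m,[1.,0,0]),m);ex/=np.linalg.norm(ex);ey=np.cross(m,ex)
    uv=np.c_[(i-c0)@ex,(i-c0)@ey].astype(np.float32)
    (cx,cy),r=cv2.minEnclosingCircle(uv)
    h=cv2.convexHull(uv)[:,0]
    A=np.c_[2*h,np.ones(len(h))];sol=np.linalg.lstsq(A,(h**2).sum(1),rcond=None)[0]
    print('minenc',c0+cx*ex+cy*ey,r,'fit',c0+sol[0]*ex+sol[1]*ey,np.sqrt(sol[2]+sol[0]**2+sol[1]**2))
E
```

```text
top 195 195 [0.59372405 0.15060515 0.09169089]
top 240 200 [0.57994018 0.03701407 0.0979346 ]
top 220 180 [0.62456204 0.08077515 0.1386291 ]
top 225 150 [0.68857909 0.06348779 0.17820157]
top 195 160 [0.67495596 0.14307911 0.13031913]
top 215 205 [0.5687451  0.10108199 0.08637285]
top 3463 normal [-0.45239739  0.11797433  0.88397888] yaw -14.615848168848789 tilt 27.873877461101824 [0.63023929 0.08530047 0.11712622]
minenc [0.62861774 0.08662101 0.11612012] 0.09834355115890503 fit [0.62864958 0.0861285  0.11620214] 0.09733757090533589
scene 1999 normal [-0.44913538  0.11734681  0.88572407] yaw -14.642497791999908 tilt 27.659241868386708 [0.64397253 0.08796074 0.12154111]
minenc [0.63228426 0.08588479 0.11588922] 0.09837586432695389 fit [0.63241395 0.08624691 0.11590701] 0.09721636673098556
```

View crops.

View pics/top0c.png

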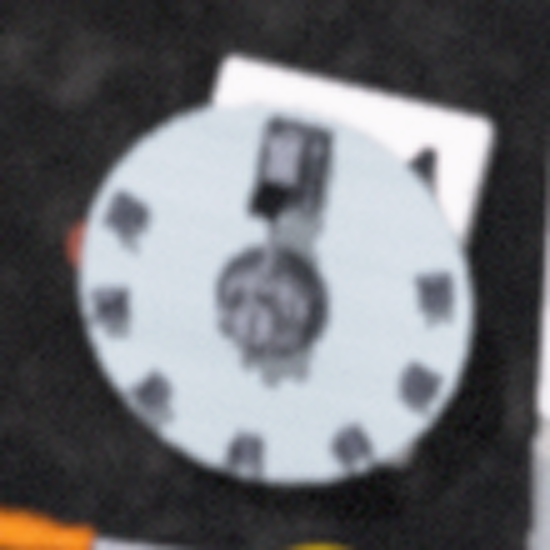

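View pics/scene0c.png

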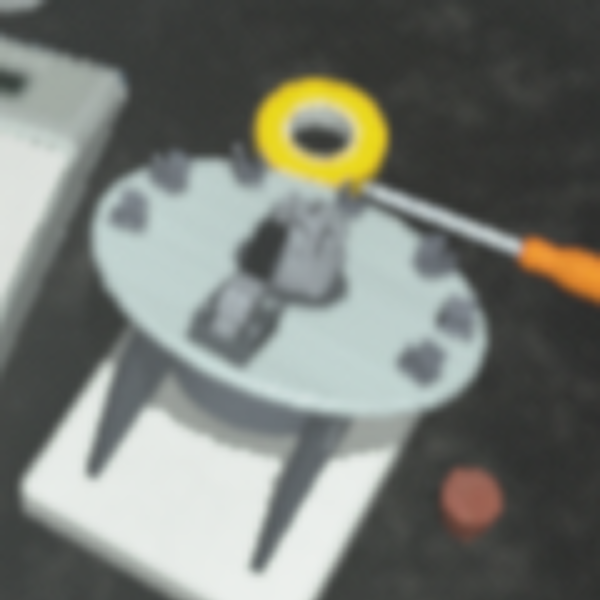

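```bash
python3 -c "
import rig,inspect
print([x for x in dir(rig) if not x.startswith('_')])"
```

```text
['Unreachable', 'camera', 'camera_params', 'get_obs', 'hand_in', 'hold_point_z']
```

```bash
python3 - <<'E'
from h import *
K,T=campose('top');P=cloud(np.load('pics/top0.npy'),K,T)
for u in (5,40,70,95,102,107):
  print(u,[tuple(P[v,u].round(2)) for v in (200,240,265,280,290,300,310)])
m=np.array([-0.4510,.1177,.8847]);m/=np.linalg.norm(m)
c=np.array([.630,.0862,.1155])
ex=np.array([0,0,1])-m[2]*m;ex/=np.linalg.norm(ex);ey=np.cross(m,ex)
print(ex,ey)
o=get_obs();R0=R.from_quat(o['tool_rot']);print(R0.as_matrix())
for ph in (90,-90,60,-120):
  y=np.cos(np.radians(ph))*ex+np.sin(np.radians(ph))*ey; x=-m
  M=np.c_[x,y,np.cross(x,y)]
  rv=(R0.inv()*R.from_matrix(M)).as_rotvec();print(ph,M.round(3).tolist(),np.degrees(rv)/6)
for X in ([.22,.33,.3],[.4,.2,.3],c+.13*m):
  print(X,R0.inv().apply(X-o['position'])*100)
E
```

```text
5 [(np.float64(0.55), np.float64(0.42), np.float64(0.41)), (np.float64(0.49), np.float64(0.42), np.float64(0.4)), (np.float64(0.44), np.float64(0.42), np.float64(0.4)), (np.float64(0.39), np.float64(0.58), np.float64(0.16)), (np.float64(0.39), np.float64(0.45), np.float64(0.34)), (np.float64(0.38), np.float64(0.4), np.float64(0.42)), (np.float64(0.37), np.float64(0.4), np.float64(0.42))]
40 [(np.float64(0.56), np.float64(0.42), np.float64(0.3)), (np.float64(0.48), np.float64(0.42), np.float64(0.29)), (np.float64(0.43), np.float64(0.42), np.float64(0.29)), (np.float64(0.39), np.float64(0.49), np.float64(0.16)), (np.float64(0.39), np.float64(0.4), np.float64(0.32)), (np.float64(0.37), np.float64(0.4), np.float64(0.32)), (np.float64(0.35), np.float64(0.4), np.float64(0.32))]
70 [(np.float64(0.57), np.float64(0.42), np.float64(0.19)), (np.float64(0.48), np.float64(0.42), np.float64(0.18)), (np.float64(0.43), np.float64(0.41), np.float64(0.18)), (np.float64(0.39), np.float64(0.42), np.float64(0.16)), (np.float64(0.37), np.float64(0.4), np.float64(0.21)), (np.float64(0.35), np.float64(0.4)
[... 1484 characters left out ...]
3 -3.09041169e-04]]
90 [[0.451, 0.253, 0.856], [-0.118, 0.968, -0.223], [-0.885, 0.0, 0.466]] [ 5.52013119e-02 -4.63332272e+00  2.86536499e-03]
-90 [[0.451, -0.253, -0.856], [-0.118, -0.968, 0.223], [-0.885, 0.0, -0.466]] [-2.90684326e+01 -4.44877585e-03 -7.19371330e+00]
60 [[0.451, 0.647, 0.615], [-0.118, 0.726, -0.677], [-0.885, 0.233, 0.404]] [ 4.95579752 -4.52655631  1.21588793]
-120 [[0.451, -0.647, -0.615], [-0.118, -0.726, 0.677], [-0.885, -0.233, -0.404]] [-24.30878299  -1.61693147  -6.01957729]
[0.22, 0.33, 0.3] [ -7.7823545  -25.04231071  13.17207612]
[0.4, 0.2, 0.3] [ -7.77519906 -33.18910276  33.82709314]
[0.57136849 0.10150139 0.23051397] [ -0.82366922 -38.48535953  52.86916017]
```

Request:
send_rows([
  [[-1.1,-3.6,1.6,0,0,0],[-1.1,-3.6,1.6,0,0,0],[-1.1,-3.6,1.6,0,0,0],[-1.1,-3.6,1.6,0,0,0],[-1.1,-3.6,1.6,0,0,0],[-1.1,-3.6,1.8,0,0,0],[-1.1,-3.6,1.8,0,0,0]],
])

```text
time: 0.73
position: [0.2028, 0.3316, 0.293]
tool_rot: [0.082, 0.704, -0.087, 0.7]
ft_force: [2.2, 0.2, 1.2]
grip_width: 0.087
```

Request:
send_rows([
  [[0,-1.3,3.8,0,0,0],[0,-1.3,3.8,0,0,0],[0,-1.3,3.8,0,0,0],[0,-1.3,3.8,0,0,0],[0,-1.3,3.8,0,0,0],[0,-1.3,3.8,0,0,0],[0,-1.3,3.8,0,0,0],[0,-1.3,3.8,0,0,0]],
])

```text
time: 1.4
position: [0.4743, 0.1452, 0.2954]
tool_rot: [0.082, 0.704, -0.085, 0.701]
ft_force: [0.8, 0.3, -0.7]
grip_width: 0.0868
```

Request:
send_rows([
  [[0,0,1,0,-1,0],[0,0,1,0,-1,0],[0,0,1,0,-1,0],[0,0,1,0,-1,0],[0,0,0.5,0,-0.6,0],[0,0,0,0,0,0]],
])

```text
time: 1.9
position: [0.5302, 0.1254, 0.3019]
tool_rot: [0.061, 0.506, -0.109, 0.854]
ft_force: [-0.3, 0.2, -0.7]
grip_width: 0.0872
```

```bash
cat >> h.py <<'E'
n=np.array([-0.4510,.1177,.8847]);n/=np.linalg.norm(n)
c=np.array([.630,.0862,.1155])
ex=np.array([0,0,1])-n[2]*n;ex/=np.linalg.norm(ex);ey=np.cross(n,ex)
def status(o,h,ph,off=(0,0)):
    """shift/turn in tool units to put TCP at height h above disc, jaw angle ph deg"""
    M=R.from_quat(o['tool_rot']);A=M.as_matrix()
    d=o['position']-c
    print('t',o['time'].__round__(2) if hasattr(o['time'],'__round__') else o['time'],'disc frame mm',np.round([d@ex*1e3,d@ey*1e3,d@n*1e3],1),'phi',np.degrees(np.arctan2(A[:,1]@ey,A[:,1]@ex)).round(2),'tilt err deg',np.degrees(np.arccos(-A[:,0]@n)).round(2),'w',o['grip_width'].round(4),'F',o['ft_force'].round(1),'q',o['q'].round(2))
    y=np.cos(np.radians(ph))*ex+np.sin(np.radians(ph))*ey; x=-n
    W=R.from_matrix(np.c_[x,y,np.cross(x,y)])
    tgt=c+h*n+off[0]*ex+off[1]*ey
    print('shift cm',(M.inv().apply(tgt-o['position'])*100).round(2),'turn',(np.degrees((M.inv()*W).as_rotvec())/6).round(2))
E
python3 - <<'E'
from h import *
o=get_obs();status(o,.13,90)
p,d=camera('wrist');cv2.imwrite('pics/w1.png',p[:,:,::-1]);np.save('pics/w1.npy',d);np.savez('pics/w1o.npz',position=o['position'],tool_rot=o['tool_rot'])
E
```

```text
Traceback (most recent call last):
  File "h.py", line 26, in status
    print('t',o['time'].__round__(2) if hasattr(o['time'],'__round__') else o['time'],'disc frame mm',np.round([d@ex*1e3,d@ey*1e3,d@n*1e3],1),'phi',np.degrees(np.arctan2(A[:,1]@ey,A[:,1]@ex)).round(2),'tilt err deg',np.degrees(np.arccos(-A[:,0]@n)).round(2),'w',o['grip_width'].round(4),'F',o['ft_force'].round(1),'q',o['q'].round(2))
                                                                                                                                                                                                                                                                      ^^^^^^^^^^^^^^^^^^^^^
AttributeError: 'float' object has no attribute 'round'
```

```bash
sed -i "s/o\['grip_width'\].round(4)/round(o['grip_width'],4)/" h.py
python3 - <<'E'
from h import *
o=get_obs();status(o,.13,90)
p,d=camera('wrist');cv2.imwrite('pics/w1.png',p[:,:,::-1]);np.save('pics/w1.npy',d);np.savez('pics/w1o.npz',position=o['position'],tool_rot=o['tool_rot'])
E
```

```text
t 1.9 disc frame mm [ -7.3  12.7 214.6] phi 90.41 tilt err deg 0.99 w 0.0872 F [-0.3  0.2 -0.7] q [ 0.13  0.19  1.86 -0.31  0.65 -0.98]
shift cm [ 8.47 -1.25  0.57] turn [0.07 0.16 0.03]
```

View pics/w1.png

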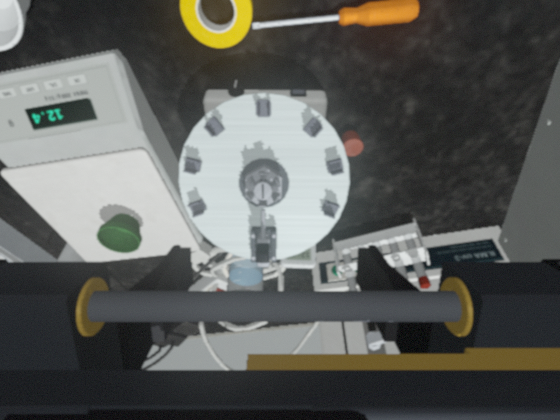

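Request:
send_rows([
  [[2.5,-0.3,0.1,0.1,0.1,0],[3,-0.3,0.2,0,0.1,0],[3,-0.3,0.2,0,0,0],[2.6,-0.2,0.1,0,0,0],[1,-0.1,0,0,0,0],[0,0,0,0,0,0]],
])

```text
time: 2.45
position: [0.5946, 0.0975, 0.1986]
tool_rot: [0.069, 0.514, -0.11, 0.848]
ft_force: [-0.4, -0.3, 0.4]
grip_width: 0.087
```

```bash
cat >> h.py <<'E'
def snap(name,box,f=6,cam='wrist'):
    o=get_obs();p,d=camera(cam);np.savez(f'pics/{name}.npz',p=p,d=d,position=o['position'],tool_rot=o['tool_rot'])
    K,T=campose(cam,o);X=np.array([c+.037*n,c+.027*n+.025*ex,c+.046*n+.068*ex]);print('proj spindle_end,pin,grip',proj(X,K,T).round(1).tolist())
    u0,u1,v0,v1=box
    cv2.imwrite(f'pics/{name}.png',p[:,:,::-1])
    cv2.imwrite(f'pics/{name}c.png',cv2.resize(p[v0:v1,u0:u1,::-1],None,fx=f,fy=f,interpolation=cv2.INTER_CUBIC))
    return o,p,d,K,T
E
python3 - <<'E'
from h import *
o=get_obs();status(o,.095,90)
snap('w2',(210,330,160,260))
E
```

```text
t 2.45 disc frame mm [ 5.9  2.  90.8] phi 89.66 tilt err deg 0.21 w 0.087 F [-0.4 -0.3  0.4] q [ 0.05  0.42  1.86 -0.34  0.42 -0.98]
shift cm [-0.42 -0.2  -0.59] turn [-0.06 -0.03 -0.  ]
proj spindle_end,pin,grip [[269.7, 222.0], [270.1, 250.0], [270.4, 316.6]]
```

View pics/w2c.png

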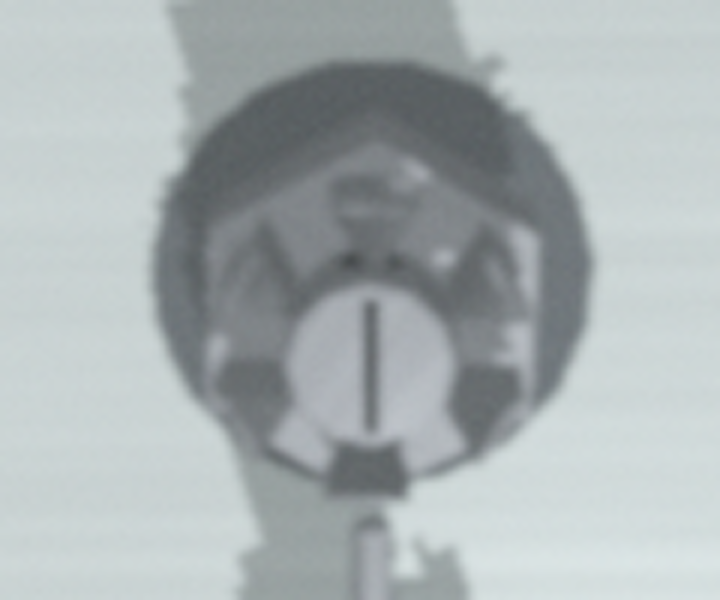

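```bash
cat >> h.py <<'E'
def overlay(name,a_list,axis_shift,box,f=6):
    z=np.load(f'pics/{name}.npz');K,T=campose('wrist',z)
    cc=c+axis_shift[0]*ex+axis_shift[1]*ey
    u0,u1,v0,v1=box;ims=[]
    for a in a_list:
        im=cv2.resize(z['p'][v0:v1,u0:u1,::-1],None,fx=f,fy=f,interpolation=cv2.INTER_CUBIC)
        def ln(pts,col,cl=True):
            q=((proj(np.array([cc+h*n+r*(np.cos(t)*ex+np.sin(t)*ey) for r,t,h in pts]),K,T)-[u0,v0]+.5)*f).astype(np.int32)
            cv2.polylines(im,[q],cl,col,1,cv2.LINE_AA)
        ln([(.02/np.cos(np.pi/6),-a+np.pi/6+k*np.pi/3,.021) for k in range(6)],(0,0,255))
        ln([(.02/np.cos(np.pi/6),-a+np.pi/6+k*np.pi/3,.002) for k in range(6)],(0,160,0))
        ln([(.01,t,.037) for t in np.linspace(0,6.28,40)],(0,255,255))
        for k in range(6):
            t0=-a+k*np.pi/3
            for s in(-1,1):
                pts=[]
                for r in(.0115,.019): pts.append((r,t0+s*np.arcsin(.0045/r),.034))
                ln(pts,(255,0,255),False)
            t1=np.arcsin(.0045/.019);ln([(.019,t,.034) for t in np.linspace(t0+t1,t0+np.pi/3-t1,8)],(255,0,255),False)
        ims.append(im)
    cv2.imwrite('pics/ov.png',cv2.resize(np.hstack(ims),None,fx=min(1,800/(f*(u1-u0)*len(ims))),fy=min(1,800/(f*(u1-u0)*len(ims))),interpolation=cv2.INTER_AREA))
E
python3 - <<'E'
from h import *
overlay('w2',[.5],(-.0012,.0014),(210,330,165,255))
E
```

```text
(no output)
```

View pics/ov.png

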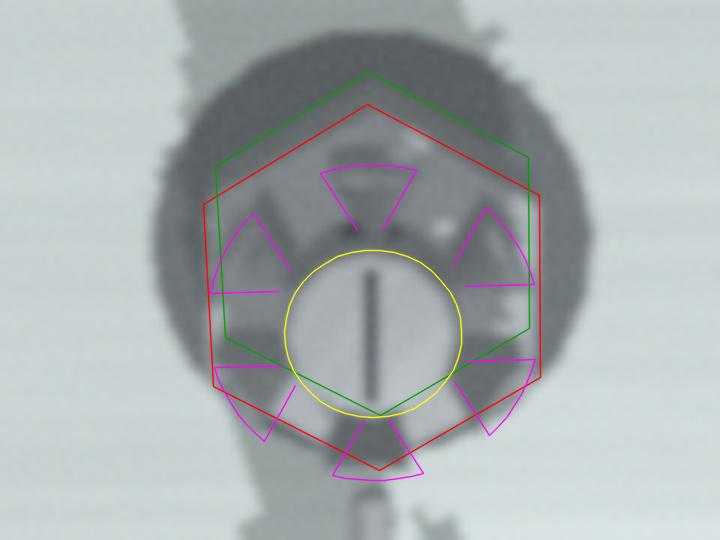

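```bash
python3 - <<'E'
from h import *
overlay('w2',[.53,.57],(-.0016,.0013),(225,315,170,250),f=6)
E
```

```text
(no output)
```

View pics/ov.png

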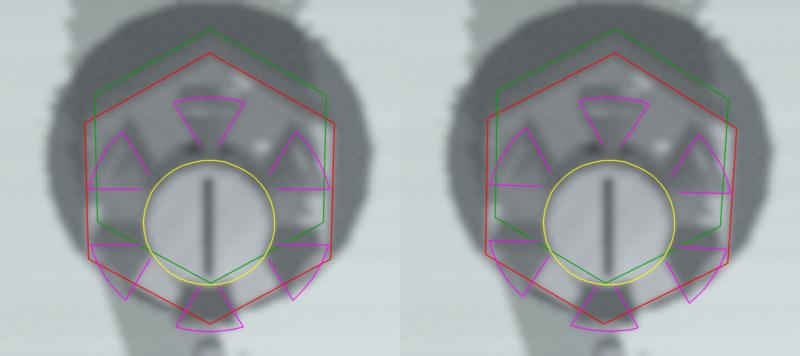

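```bash
sed -i 's/^c=np.array.*/c=np.array([.630,.0862,.1155])/; s/^def status/c=c-.0014*ex+.0012*ey\ndef status/' h.py; python3 - <<'E'
from h import *
z=np.load('pics/w2.npz');K,T=campose('wrist',z);P=cloud(z['d'],K,T)
u0=T
D=(P-c);H=D@n;r=np.linalg.norm(D-H[...,None]*n,axis=-1)
m=(r>.04)&(r<.065)&(z['d']>0)&(D@ex<0.02)
print('disc h',np.median(H[m])*1e3,np.percentile(H[m],[10,90])*1e3)
m=(r<.008)&(abs(H-.037)<.01);print('end h',np.median(H[m])*1e3)
o=get_obs();status(o,.005,88.5)
E
```

```text
disc h 178.99379891901074 [ -0.20848937 200.78916614]
end h 36.876310145113905
t 2.5 disc frame mm [ 7.6  1.  91.6] phi 89.66 tilt err deg 0.15 w 0.0869 F [ 0.7 -0.3 -0.3] q [ 0.05  0.42  1.86 -0.34  0.42 -0.98]
shift cm [ 8.67 -0.11 -0.74] turn [ 0.19 -0.02 -0.01]
```

Request:
send_rows([
  [[1,-0.1,-0.5,0.2,0,0],[2,0,-0.2,0,0,0],[2,0,0,0,0,0],[1.5,0,0,0,0,0],[0,0,0,0,0,0]],
])

```text
time: 2.92
position: [0.6211, 0.0922, 0.1456]
tool_rot: [0.078, 0.507, -0.115, 0.85]
ft_force: [-0.7, -0.0, 0.0]
grip_width: 0.0871
```

```bash
python3 - <<'E'
from h import *
o=get_obs();status(o,.005,88.5)
E
```

```text
t 2.92 disc frame mm [ 6.5  2.4 31.4] phi 88.37 tilt err deg 0.5 w 0.0871 F [-0.7 -0.   0. ] q [ 0.03  0.54  1.85 -0.46  0.3  -0.85]
shift cm [ 2.63 -0.27 -0.66] turn [-0.02  0.08 -0.03]
```

Request:
send_rows([
  [[0.6,-0.25,-0.6,0,0.08,0],[1,-0.05,-0.1,0,0,0],[0.8,0,0,0,0,0],[0,0,0,0,0,0]],
])

```text
time: 3.25
position: [0.6263, 0.0892, 0.1245]
tool_rot: [0.079, 0.509, -0.114, 0.85]
ft_force: [0.8, -0.1, -0.3]
grip_width: 0.0873
```

```bash
python3 - <<'E'
from h import *
o=get_obs();status(o,.005,88.5)
E
```

```text
t 3.25 disc frame mm [ 1.8  0.7 10. ] phi 88.39 tilt err deg 0.42 w 0.0873 F [ 0.8 -0.1 -0.3] q [ 0.03  0.58  1.85 -0.5   0.26 -0.8 ]
shift cm [ 0.5  -0.08 -0.18] turn [-0.02  0.05 -0.05]
```

Request:
send_rows([
  [[0.5,-0.08,-0.25,0,0,0],[0,0,0,0,0,0]],
])

```text
time: 3.42
position: [0.6265, 0.0885, 0.1194]
tool_rot: [0.079, 0.508, -0.114, 0.85]
ft_force: [0.0, -0.2, 0.3]
grip_width: 0.0875
```

Request:
send_rows([
  [[0,0,0,0,0,0],[0,0,0,0,0,0],[0,0,0,0,0,0],[0,0,0,0,0,0],[0,0,0,0,0,0],[0,0,0,0,0,0]],
], gripper=1, force=35)

```text
time: 3.92
position: [0.6272, 0.0889, 0.1216]
tool_rot: [0.079, 0.507, -0.114, 0.851]
ft_force: [0.5, -0.4, 0.0]
grip_width: 0.0548
```

```bash
python3 - <<'E'
from h import *
o=get_obs();status(o,.005,88.5);print(o['moment'])
E
```

```text
t 3.92 disc frame mm [1.2 0.7 7. ] phi 88.41 tilt err deg 0.63 w 0.0548 F [ 0.5 -0.4  0. ] q [ 0.03  0.59  1.86 -0.53  0.25 -0.78]
shift cm [ 0.2  -0.07 -0.12] turn [-0.02  0.08 -0.06]
[0.06158211 0.2878143  0.0004465 ]
```

Request:
send_rows([
  [[0.2,-0.07,-0.12,0,0.05,0],[0,0,0,0,0,0],[0,0,0,0,0,0],[0,0,0,0,0,0],[0,0,0,0,0,0],[0,0,0,0,0,0]],
])

```text
time: 4.42
position: [0.6266, 0.0874, 0.1194]
tool_rot: [0.079, 0.51, -0.114, 0.849]
ft_force: [-0.8, -0.7, 1.1]
grip_width: 0.0395
```

```bash
python3 - <<'E'
from h import *
o=get_obs();status(o,.005,88.5);print(o['moment'])
E
```

```text
t 4.42 disc frame mm [ 0.  -0.9  5.1] phi 88.44 tilt err deg 0.35 w 0.0395 F [-0.8 -0.7  1.1] q [ 0.02  0.59  1.86 -0.51  0.25 -0.8 ]
shift cm [ 0.01  0.09 -0.01] turn [-0.01  0.03 -0.05]
[-0.14094042  0.29828659 -0.02886444]
```

Request:
send_rows([
  [[0,0,0,0.8,0,0],[0,0,0,0.8,0,0],[0,0,0,0.8,0,0],[0,0,0,0.8,0,0]],
])

```text
time: 4.75
position: [0.6269, 0.088, 0.1195]
tool_rot: [0.223, 0.482, -0.199, 0.824]
ft_force: [0.1, -0.9, 1.0]
grip_width: 0.0394
```

```bash
python3 - <<'E'
from h import *
o=get_obs();status(o,.005,60);print(o['moment'])
E
```

```text
t 4.75 disc frame mm [ 0.2 -0.3  5.1] phi 68.78 tilt err deg 0.41 w 0.0394 F [ 0.1 -0.9  1. ] q [ 0.02  0.59  1.86 -0.52  0.25 -0.45]
shift cm [ 0.01  0.02 -0.03] turn [ 1.46  0.01 -0.07]
[-0.14152161  0.25916265  0.15645484]
```

Request:
send_rows([
  [[0,0,0,0.8,0,0],[0,0,0,0.6,0,0],[0,0,0,0.05,0,0]],
])

```text
time: 5.0
position: [0.6271, 0.0882, 0.1195]
tool_rot: [0.287, 0.465, -0.236, 0.804]
ft_force: [-0.8, -0.8, 0.5]
grip_width: 0.0396
```

```bash
python3 - <<'E'
from h import *
o=get_obs();status(o,.005,60);print(o['moment'])
E
```

```text
t 5.0 disc frame mm [0.3 0.  5.1] phi 59.73 tilt err deg 0.43 w 0.0396 F [-0.8 -0.8  0.5] q [ 0.02  0.59  1.86 -0.52  0.25 -0.29]
shift cm [ 0.01 -0.02 -0.03] turn [-0.04  0.01 -0.07]
[-0.2781765   0.28286042 -0.0260399 ]
```

Request:
send_rows([
  [[0,0,0,0,0,0],[0,0,0,0,0,0],[0,0,0,0,0,0],[0,0,0,0,0,0],[0,0,0,0,0,0]],
], gripper=0.2)

```text
time: 5.42
position: [0.6273, 0.0889, 0.1193]
tool_rot: [0.286, 0.465, -0.235, 0.804]
ft_force: [-0.6, 0.7, -1.4]
grip_width: 0.0643
```

Request:
send_rows([
  [[-1,0,0,0,0,0],[-2,0,0,0,0,0],[-2.5,0,0,0,0,0],[-2.5,0,0,-0.8,0,0],[-1.5,0,0,-0.8,0,0],[0,0,0,-0.8,0,0],[0,0,0,-0.8,0,0],[0,0,0,-0.8,0,0]],
])

```text
time: 6.08
position: [0.5792, 0.1013, 0.2102]
tool_rot: [0.105, 0.505, -0.127, 0.847]
ft_force: [0.5, -0.7, 0.1]
grip_width: 0.0697
```

```bash
python3 - <<'E'
from h import *
o=get_obs();status(o,.095,90)
snap('w3',(210,330,160,260))
overlay('w3',[1.047],(0,0),(215,325,165,255),f=7)
E
```

```text
t 6.08 disc frame mm [ -1.4   0.6 108.5] phi 85.08 tilt err deg 0.63 w 0.0697 F [ 0.5 -0.7  0.1] q [ 0.05  0.38  1.89 -0.33  0.42 -0.91]
shift cm [ 1.35 -0.06  0.14] turn [-0.82  0.04 -0.1 ]
proj spindle_end,pin,grip [[271.2, 223.0], [274.0, 248.6], [279.0, 310.0]]
```

View pics/ov.png

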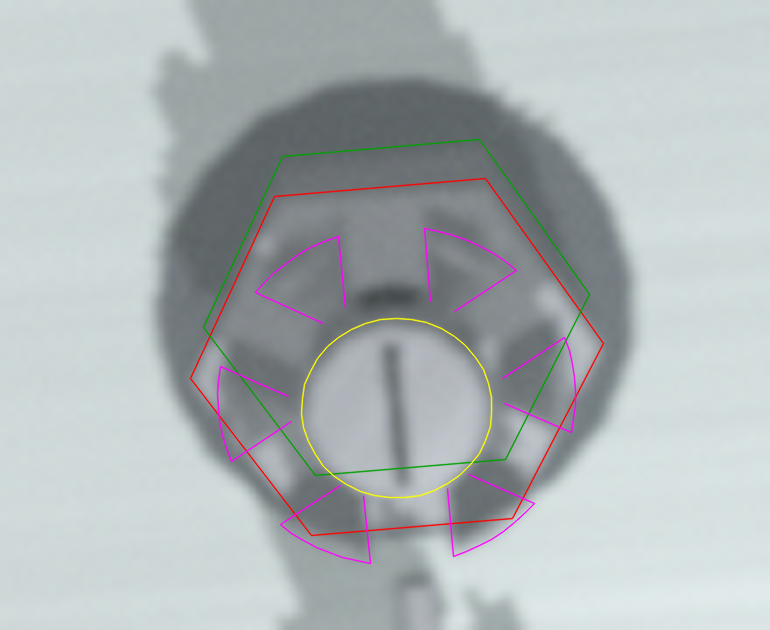

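View pics/w3.png

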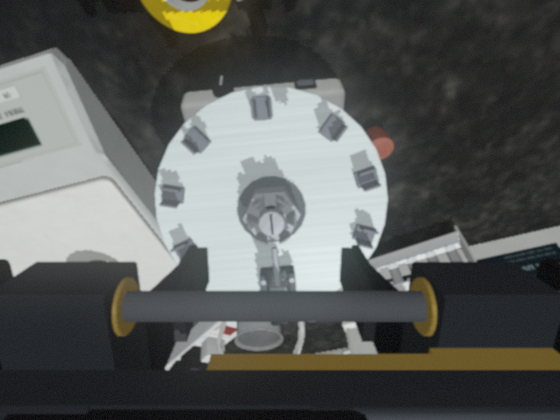

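Request:
send_rows([
  [[0.6,0,2,-0.8,0.05,0],[0.6,0,2,-0.1,0,0],[0.6,0,2,0,0,0],[0.6,0,1,0,0,0],[0,0,0,0,0,0]],
])

```text
time: 6.55
position: [0.648, 0.0828, 0.2232]
tool_rot: [0.065, 0.514, -0.101, 0.849]
ft_force: [-0.9, 0.0, -1.3]
grip_width: 0.0692
```

```bash
python3 - <<'E'
from h import *
o=get_obs();status(o,.036,90,(.067,0))
snap('w4',(200,340,120,280))
E
```

```text
t 6.55 disc frame mm [67.8  0.1 86.8] phi 90.6 tilt err deg 0.74 w 0.0692 F [-0.9  0.  -1.3] q [ 0.01  0.44  1.72 -0.22  0.52 -1.16]
shift cm [ 5.08 -0.07 -0.06] turn [ 0.1  -0.04 -0.12]
proj spindle_end,pin,grip [[272.6, 128.8], [272.1, 166.5], [271.7, 237.4]]
```

View pics/w4.png

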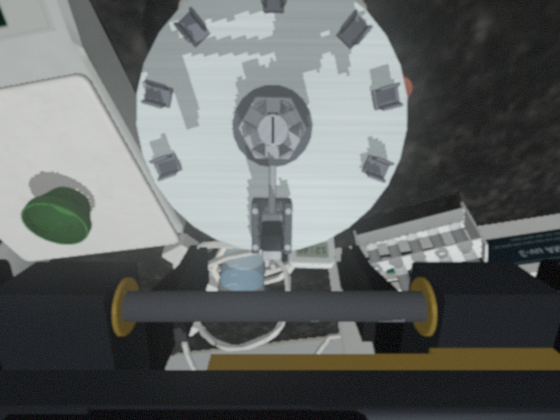

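Request:
send_rows([
  [[1,-0.05,-0.05,0.1,0,-0.1],[1.8,0,0,0,0,0],[1.5,0,0,0,0,0],[0,0,0,0,0,0]],
])

```text
time: 6.93
position: [0.6609, 0.0788, 0.1822]
tool_rot: [0.067, 0.517, -0.109, 0.846]
ft_force: [-0.5, -0.6, -1.2]
grip_width: 0.0699
```

```bash
python3 - <<'E'
from h import *
o=get_obs();status(o,.036,90,(.067,0))
E
```

```text
t 6.93 disc frame mm [60.6 -0.6 44.2] phi 89.9 tilt err deg 0.6 w 0.0699 F [-0.5 -0.6 -1.2] q [ 0.01  0.51  1.72 -0.27  0.46 -1.09]
shift cm [0.82 0.06 0.65] turn [-0.02 -0.1  -0.01]
```

Request:
send_rows([
  [[0.4,0.05,0.5,0,-0.1,0],[0.4,0,0.15,0,0,0],[0,0,0,0,0,0]],
])

```text
time: 7.18
position: [0.6682, 0.0773, 0.1762]
tool_rot: [0.066, 0.514, -0.109, 0.848]
ft_force: [-0.1, 0.4, 0.3]
grip_width: 0.0697
```

```bash
python3 - <<'E'
from h import *
o=get_obs();status(o,.036,90,(.067,0))
E
```

```text
t 7.18 disc frame mm [64.4 -0.1 35.5] phi 89.93 tilt err deg 0.21 w 0.0697 F [-0.1  0.4  0.3] q [ 0.    0.53  1.72 -0.28  0.44 -1.08]
shift cm [-0.06  0.01  0.26] turn [-0.01 -0.04  0.  ]
```

Request:
send_rows([
  [[0,0,0.3,0,0,0],[0,0,0,0,0,0],[0,0,0,0,0,0],[0,0,0,0,0,0],[0,0,0,0,0,0],[0,0,0,0,0,0],[0,0,0,0,0,0],[0,0,0,0,0,0]],
], gripper=1, force=20)

```text
time: 7.85
position: [0.6714, 0.0769, 0.1805]
tool_rot: [0.067, 0.512, -0.109, 0.849]
ft_force: [-0.4, 1.0, -0.4]
grip_width: 0.0244
```

Request:
send_rows([
  [[0,0,0,0,0,0],[0,0,0,0,0,0],[0,0,0,0,0,0]],
])

```text
time: 8.1
position: [0.671, 0.0757, 0.1806]
tool_rot: [0.066, 0.513, -0.11, 0.849]
ft_force: [0.1, 2.0, -0.7]
grip_width: 0.0139
```

```bash
python3 - <<'E'
from h import *
o=get_obs();status(o,.036,90,(.067,0))
E
```

```text
t 8.1 disc frame mm [69.2 -1.  37.8] phi 89.95 tilt err deg 0.09 w 0.0139 F [ 0.1  2.  -0.7] q [ 0.    0.53  1.71 -0.28  0.45 -1.09]
shift cm [ 0.18  0.1  -0.22] turn [-0.01 -0.01  0.01]
```

Request:
send_rows([
  [[0,0,-0.5,0,0,0],[0,0,-0.5,0,0,0],[0,0,-0.5,0,0,0],[0,0,-0.5,0,0,0]],
])

```text
time: 8.43
position: [0.658, 0.0793, 0.1734]
tool_rot: [0.066, 0.508, -0.109, 0.852]
ft_force: [3.7, -1.7, 0.8]
grip_width: 0.0137
```

```bash
python3 - <<'E'
from h import *
o=get_obs();status(o,.036,90,(.044,0))
E
```

```text
t 8.43 disc frame mm [53.9 -0.9 37.8] phi 89.91 tilt err deg 0.57 w 0.0137 F [ 3.7 -1.7  0.8] q [ 0.01  0.52  1.75 -0.32  0.4  -1.04]
shift cm [ 0.17  0.08 -0.99] turn [-0.02  0.1  -0.01]
```

Travelled 15 mm with only ~4 N, so the pin is past the teeth. Continue to the stop.

Request:
send_rows([
  [[0,0,-0.5,0,0,0],[0,0,-0.5,0,0,0],[0,0,-0.4,0,0,0],[0,0,-0.4,0,0,0]],
])

```text
time: 8.77
position: [0.6518, 0.0809, 0.1701]
tool_rot: [0.065, 0.498, -0.108, 0.858]
ft_force: [8.6, -8.1, -1.0]
grip_width: 0.0139
```

```bash
python3 - <<'E'
from h import *
o=get_obs();status(o,.036,90,(.044,0))
E
```

```text
t 8.77 disc frame mm [46.7 -0.8 37.9] phi 90.01 tilt err deg 1.89 w 0.0139 F [ 8.6 -8.1 -1. ] q [ 0.01  0.52  1.79 -0.38  0.35 -0.98]
shift cm [ 0.18  0.08 -0.27] turn [ 0.    0.31 -0.05]
```

Request:
send_rows([
  [[0,0,-0.5,0,0.2,0],[0,0,-0.6,0,0.2,0],[0,0,-0.7,0,0,0]],
])

```text
time: 9.02
position: [0.6517, 0.0811, 0.1701]
tool_rot: [0.067, 0.502, -0.105, 0.856]
ft_force: [13.6, -10.3, -1.2]
grip_width: 0.0142
```

```bash
python3 - <<'E'
from h import *
o=get_obs();status(o,.036,90,(.044,0))
snap('w5',(200,340,120,280))
E
```

```text
t 9.02 disc frame mm [46.5 -0.6 37.9] phi 90.05 tilt err deg 1.45 w 0.0142 F [ 13.6 -10.3  -1.2] q [ 0.01  0.52  1.78 -0.34  0.36 -1.02]
shift cm [ 0.19  0.06 -0.26] turn [ 0.01  0.22 -0.1 ]
proj spindle_end,pin,grip [[273.6, 179.3], [273.4, 220.2], [273.6, 309.0]]
```

View pics/w5.png

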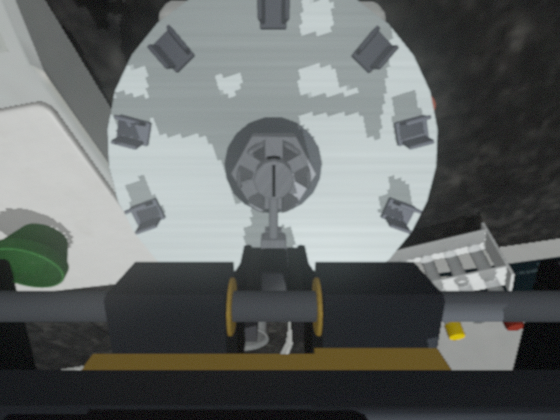

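Request:
send_rows([
  [[0,0,0,0,0,0],[0,0,0,0,0,0],[0,0,0,0,0,0],[0,0,0,0,0,0]],
], gripper=0.5)

```text
time: 9.4
position: [0.6493, 0.0812, 0.1687]
tool_rot: [0.068, 0.503, -0.106, 0.855]
ft_force: [-0.8, 0.6, -0.9]
grip_width: 0.0328
```

Request:
send_rows([
  [[-1,0,0,0,0,0],[-1.5,0,0,0,0,0],[-2,0,0,0,0,0],[-2,0,0,0,0,0],[0,0,1,0,0,0],[0,0,0,0,0,0]],
])

```text
time: 9.9
position: [0.618, 0.0899, 0.2296]
tool_rot: [0.066, 0.51, -0.104, 0.851]
ft_force: [0.8, -0.4, 0.3]
grip_width: 0.0436
```

```bash
python3 - <<'E'
from h import *
o=get_obs();status(o,.095,90,(.067,0))
o,p,d,K,T=snap('w6',(210,330,110,250),f=5)
z=np.load('pics/w4.npz')
for nm in('w4','w6'):
    z=np.load(f'pics/{nm}.npz');K,T=campose('wrist',z);P=cloud(z['d'],K,T);D=P-c
    x,y,h=D@ex,D@ey,D@n
    m=(abs(y)<.006)&(h>.05)&(h<.064)&(x>.02)&(x<.09)
    print(nm,m.sum(),'grip top x mm range',np.percentile(x[m],[2,50,98])*1e3,'h',np.median(h[m])*1e3,'y',np.median(y[m])*1e3)
E
```

```text
t 9.9 disc frame mm [ 43.5  -0.6 106.7] phi 90.19 tilt err deg 0.64 w 0.0436 F [ 0.8 -0.4  0.3] q [ 0.03  0.39  1.79 -0.26  0.5  -1.1 ]
shift cm [1.19 0.04 2.34] turn [ 0.03  0.06 -0.09]
proj spindle_end,pin,grip [[272.8, 162.2], [272.6, 193.5], [272.6, 257.7]]
w4 414 grip top x mm range [60.40330465 64.52200433 71.38962833] h 58.71556470010717 y 0.059657174103004355
w6 359 grip top x mm range [38.27219992 42.59994543 49.94447176] h 58.663944577227625 y 0.08089696438873979
```

View pics/w6c.png

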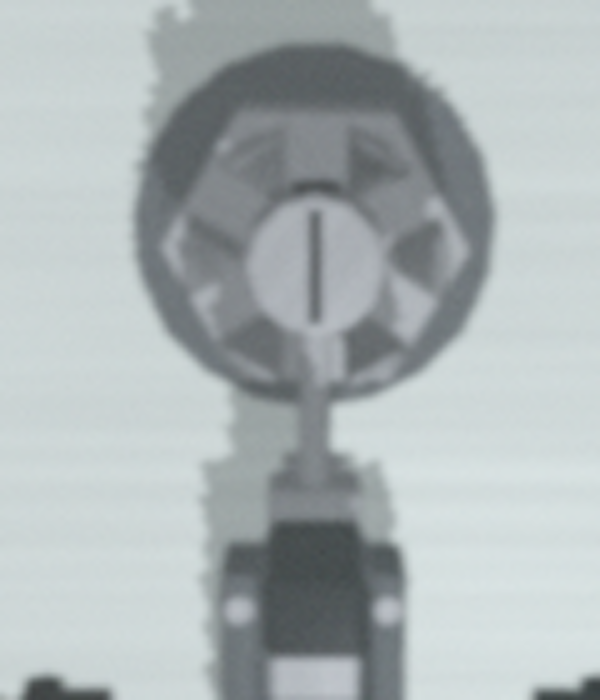

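```bash
python3 -c "
from rig import *
print(get_obs()['ft_force']);print(hand_in())"
```

```text
[ 0.41100512 -0.74493071 -1.07468043]
the job is handed in; nothing more can be done
None
```

I tightened the nut to the next slot and slid the lock bolt home, then handed the job in at about 9.9 s. `hand_in` gives no verdict.

- **Nut:** I gripped it by its flats (39.5 mm measured) and turned it clockwise from about 0.55 rad to about 1.05 rad. The last picture shows a slot lined up with the dark line on the spindle end, with the pin in it.
- **Lock bolt:** I gripped the black grip and slid it down the slope until it stopped hard, holding still at about 17 N. After I let go, the depth image put the grip 44 mm from the axis, which is about 24 mm of travel, or fully home.
- **Disagreement in the checks:** The depth images before and after show the grip moving about 22 mm, while the tool moved 22.7 mm. This fits a bolt that started about 2 mm in. The position estimates are only good to 1–2 mm.
- **Clearance:** The gripper was open and about 5 cm above the grip, and the wrist force was near zero. I did not deliberately touch anything else on the bench, but I did not re-measure the bystanders.

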